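# Draw the mallet chisel from the roofed rack

### The arm

A 7-joint arm with a two-finger parallel gripper is mounted at the origin on the work surface. World frame = base frame: x ahead of the robot, y to its left, z up, the work surface at z = 0. Lengths are in mm, angles in rad, forces in N, time in s.
With the tool pointing down it reaches from about 400 to 925 mm from the base axis. Payload 4.1 kg.
Tool frame: the origin (TCP) lies on the mounting face of the last link; the fingertips stand 173 mm ahead of it and the grasp point (between the pads) lies 155 mm ahead of it; z points along the fingers, y is the line along which they close (so a half turn about z gives the same grasp; the last joint's range is limited). The gripper opens to 85 mm and grips with 20 to 120 N. Pads are 22 mm wide; open, the fingers measure 114 mm over their backs; the gripper's body (76 mm by 85 mm) begins 54 mm behind the grasp point. The pads swing forward as they close: fully open they stand 13 mm farther back than shut.
Start: joints at [-1.352, 0.398, 0.045, 1.537, -0.019, 1.207, -0.051], TCP at [203.082, 617.475, 404.747] pointing down, gripper open.
Joint ranges: [-2.82, 2.82], [-0.49, 2.23], [-1.37, 1.46], [0, 2.46], [-1.36, 4.5], [0.23, 2], [-2.94, 2.94]. Speed limits (rad/s): [2.57, 2.57, 3.14, 3.14, 3.14, 3.14, 3.14].

### API

Orientations are given as a rotation vector (axis times angle).
In Python, from rig import robot, camera, get_calibration gives the robot as it stands. The module is installed in compiled form; this text tells all that it offers.
- The arm moves only by the tool carry_out, never from a script. Its argument "plan" is one flat list of numbers, 5 for each row, row after row: the shift along the tool's x, y, z in units of 30 mm (1.0 is 30 mm), then the turn about the tool's z in units of 5 degrees (1.0 is 5 degrees), then the closure in counts, from 0 (fully open) to 255 (shut). In form: [tx, ty, tz, twist, grip, tx, ty, tz, twist, grip, ...]. A call has 1 to 8 rows; each row shifts and turns the commanded pose from where the row before left it, along the tool's axes as they then stand; what a row does not reach is not made up. A row lasts 1/8 s, in which the tool goes at most 62.5 mm and 10.7 degrees, less where a joint would pass 70% of its speed; a pose out of reach is approached as far as the arm can. A call is refused whole if a number of a shift passes 1 or a number of a turn 1, either way. A call with a gripper value outside its range is refused whole. The fingers move at their own pace and stop on an object; "newtons" is the grip in N (left out, the last holds). Time passes only in rows, so rows that do not move let the fingers close. It gives the time, the measured TCP pose, the force, the opening and the grip force at its end, in the units of the state.
- robot.get_state(): the state, without advancing time (a new reading comes with each control period).
- camera(name): name is "scene" or "side" or "wrist"; returns (picture, depth): 400x640x3 uint8, red, green, blue; 400x640 float32, mm along the optical axis (not along the pixel's ray), 0 where there is no reading.
- get_calibration(name): a dict with "vfov" (degrees; the focal length in pixels is half the picture's height over the tangent of half this angle, whatever the lens; pixels are square), "cx", "cy" (the principal point, pixels), "k1" (the pictures are not rectified: a ray, as slopes to the right and down, at radius r is drawn at 1 + k1 r^2 times it, then the intrinsics apply), "eye" and "rotation" of the camera in the world. Camera axes: x right, y up, looking along -z (the intrinsics and any distortion apply to the point x, -y, -z); pixel columns grow to the right and rows downward; lengths in mm; the calibration is good to about 2 mm. A picture is of the moment at which its call begins: read the wrist's pose just before it. get_calibration takes no time and is no camera call; for the wrist camera it gives the pose at the moment of the call.
- robot.finish_job(): hands the job in; it is judged then, once.
The state is a dict: "t": time; "qpos": joint angles; "joint_vel": joint speeds; "joint_efforts": joint torques, N m; "tcp_pos": TCP position; "orientation": TCP orientation; "wrist_force": force on the tool from outside, world axes, zero at the start; "moment": the same for the moment, N m; "finger_gap": finger opening in mm; "gripper_force": force on a finger pad.
Only numpy, scipy, OpenCV 4.12 (cv2) and the standard library are available. Lean on these libraries where they do the work, as an engineer would, in place of code of your own. Each camera call takes 0.05 s, during which the arm holds its last target. There are 200 camera calls.

### The job

Three carving tools lie with their blades under the screwed-down roof of the rack, so none can be lifted straight up. Take the stout mallet chisel, the one with the thick handle and steel hoop on its butt, draw it out endways through its mouth in the rack's side, and set it down without dropping it, lying flat and lengthwise inside the open tool tray. Leave the other two tools where they are and let go.

Things in the scene. Friction and masses are not known exactly. Their poses are not given: they have to be found in the camera images.
- chisel_mid (a point): Stout mallet chisel, loose, 0.11-0.22 kg, level in any of the rack's 3 bays. Point: mid-length of its 230 mm, half-way up, 14 mm above its underside. x along the tool to the blade's edge, z up. Flat-sided dark wood handle 32 wide, 28 high, x -115 to +10 mm, steel hoop round the butt; steel blade 20 wide, 4 thick, x +10 to +115. Balance about x -10. Drawn 90 mm along -x it is clear of the rack.
- gouge_mid (a point): Slim gouge, loose, 60 g, stays in its bay: straight handle 20 wide, 20 high, 115 mm long; blade 8 wide. Point: mid-length of its 210 mm, 10 mm up, x to the blade. All 3 tools' handles rest on the fixed wooden rack's apron, a board 8 mm thick on the bench, open above. The rack's upright face is 32-48 mm from each tool's point towards its +x; bays are 80 mm apart.
- palm_mid (a point): Short palm knife, loose, 60 g, stays in its bay: handle 18 wide, 20 high, with a knob end 28 wide, 24 high; blade 12 wide. Point: 80 mm from the butt, 105 from the tip, 10 mm up, x to the blade. Each bay has a mouth in the rack's face 48 mm wide, centred on its tool, and 30 mm high from the apron up; above it is a fixed roof whose top is 52 mm over the bench.
- tray: Open plywood tool tray fixed to the bench, 312 x 152 mm outside, 300 x 140 mm inside, walls 6 mm thick, rims 20 mm above the bench, floor 6 mm thick; origin at the centre of its underside on the bench, x along its length, z up.
Not all that is in view belongs to the job. Leave any purple look-alike of the part that bears chisel_mid alone.

How it is judged (in metres and radians):
At the end, for the whole second after the job is handed in: The mallet chisel lies still and flat (within 7 degrees) on the tray floor, its mid-point within 36 mm lengthwise and 56 mm crosswise of the tray centre and under 30 mm high, within 23 degrees of the tray length, either way round; the other two tools within 20 mm of their starts (x of chisel_mid in the frame of tray between -0.036 and 0.036 m and y of chisel_mid in the frame of tray between -0.056 and 0.056 m and z of chisel_mid in the frame of tray below 0.03 m and angle between chisel_mid's own x axis and vertical between 1.45 and 1.69 rad and angle between the x axis of chisel_mid and the x axis of tray, either way round below 0.4 rad and linear speed of chisel below 0.02 m/s and distance of each of gouge_mid, palm_mid from where it was at the start of the episode below 0.02 m); the robot touches nothing.
It fails at once if the gouge or the palm knife is shifted by more than 20 mm (distance of any of gouge_mid, palm_mid from where it was at the start of the episode above 0.02 m).
It fails at once if the chisel is dropped (falling or flung at over 0.6 m/s, out of the fingers) (contact force between chisel and the fingers below 0.1 N and linear speed of chisel above 0.6 m/s).
It also fails if it takes over 40 s, if anything falls off the work surface, if the arm or the gripper's body presses on something with over 40 N, if the wrist force passes 120 N, or if a joint passes its speed limit or range.

## Working session

There is one attempt and no reset: what is moved stays moved. The work goes in short steps, Python scripts to look and compute and a tool call to move; the robot and the scene stay as the last step left them, time stands still between calls to the robot, and variables do not carry over. Pictures are saved under pics/ and viewed, at most 10 in all, crops included, and the job is handed in when it is done.

Besides the shell and the picture viewer there is one more tool, called after "Emit:" as name(argument=value, ...), one argument or row to a line, values as JSON. carry_out: Moves the arm, as the interface text tells. Its arguments: {"type":"object","properties":{"plan":{"type":"array"},"newtons":{"type":"number"}},"required":["plan"]}

```bash
mkdir -p pics
cat > h.py <<'E'
import numpy as np, cv2
from rig import robot, camera, get_calibration
from scipy.spatial.transform import Rotation as R
def K(c):
    f=200/np.tan(np.radians(c['vfov'])/2); return f
def cloud(d,c):
    f=K(c); v,u=np.mgrid[0:400,0:640].astype(float)
    X=(u-c['cx'])/f; Y=(v-c['cy'])/f; x,y=X.copy(),Y.copy()
    for _ in range(15):
        s=1+c['k1']*(x*x+y*y); x,y=X/s,Y/s
    P=np.stack([x*d,-y*d,-d],-1)
    r=np.array(c['rotation'])
    r=r if r.shape==(3,3) else R.from_rotvec(r).as_matrix()
    W=P@r.T+np.array(c['eye']); W[d<=0]=np.nan
    return W
def look(n,tag):
    c=get_calibration(n); p,d=camera(n); W=cloud(d,c)
    cv2.imwrite(f'pics/{tag}.png',p[:,:,::-1]); np.savez(f'{tag}.npz',p=p,W=W)
    return p,W,c
E
python3 - <<'E'
from h import *
s=robot.get_state();print(s)
for n in('scene','side'):
    p,W,c=look(n,n+'0');print(c)
a=cv2.imread('pics/scene0.png')
E
```

```text
{'t': 0.0, 'qpos': array([-1.35201733,  0.39920677,  0.04504412,  1.53787611, -0.01867391,
        1.20688506, -0.05070817]), 'joint_vel': array([ 1.06268622e-03,  1.93942892e-03, -8.58350199e-05, -1.38189583e-03,
        5.75646600e-04, -1.47336667e-03,  1.32233085e-04]), 'joint_efforts': array([ 4.44814259e-04, -4.75116777e+01,  1.36498723e+00, -2.54225099e+01,
        1.16612844e-02,  9.44617786e-03,  4.23588034e-06]), 'tcp_pos': array([202.97259441, 617.19109403, 403.65552838]), 'orientation': array([-4.96884029e-01, -3.10190010e+00,  3.06120543e-03]), 'wrist_force': array([-0.43307243, -0.64086203,  0.4709267 ]), 'moment': array([ 0.00133224, -0.01075705,  0.00378514]), 'gripper_force': 0.0, 'finger_gap': 85.57097251104734}
{'vfov': 44.897864474101176, 'cx': 322.23390753556237, 'cy': 196.1813046806649, 'k1': -0.023615990734766064, 'eye': array([1209.65957971, -721.5297558 ,  743.90118642]), 'rotation': array([0.93428403, 0.41005781, 0.75536247])}
{'vfov': 54.47154361106538, 'cx': 316.51379009079704, 'cy': 194.60243234211757, 'k1': -0.06836950940340944, 'eye': array([  28.03436325, -649.34597879,  718.57175992]), 'rotation': array([ 0.82409604, -0.2460564 , -0.53697722])}
```

View pics/scene0.png

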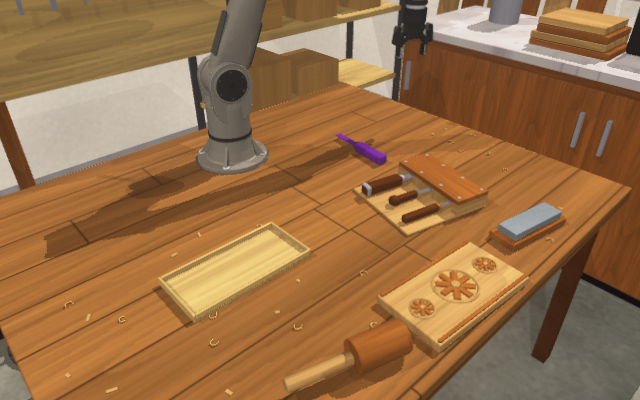

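View pics/side0.png

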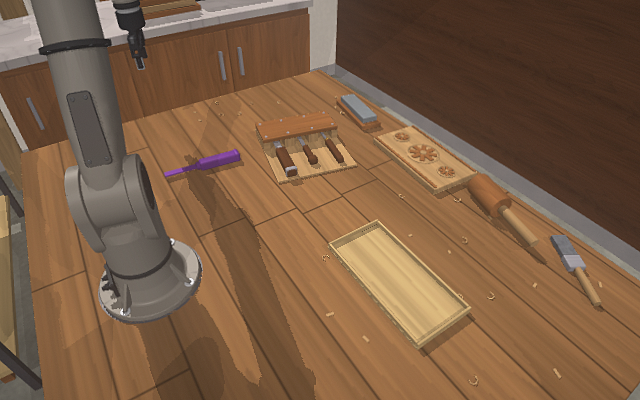

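The scene picture shows the mallet chisel in the bay nearest the robot: hoop at about (368,189), handle to (405,178), with the tray around (235,268). In the side picture its hoop is at (291,172) and the tray corners are about (378,221), (330,242), (420,346) and (470,308).

```bash
python3 - <<'E'
from h import *
for n,box,tb in(('scene0',(355,165,425,200),(150,215,320,325)),('side0',(268,138,305,182),(320,212,480,355))):
    D=np.load(n+'.npz');W=D['W'];p=D['p'].astype(int)
    def sub(b): return W[b[1]:b[3],b[0]:b[2]].reshape(-1,3),p[b[1]:b[3],b[0]:b[2]].reshape(-1,3)
    P,c=sub(box); m=(P[:,2]>29)&(P[:,2]<41); Q=P[m].astype(np.float32)
    print(n,'zhist',np.histogram(P[:,2],np.arange(-5,65,5))[0])
    print(cv2.minAreaRect(Q[:,:2]),np.median(Q[:,2]),len(Q))
    np.set_printoptions(precision=1,suppress=True)
    print(np.percentile(Q,[2,50,98],axis=0))
    P,c=sub(tb); m=(P[:,2]>15)&(P[:,2]<26);Q=P[m].astype(np.float32)
    print('tray',cv2.minAreaRect(Q[:,:2]),len(Q),np.median(Q[:,2]))
    print(cv2.boxPoints(cv2.minAreaRect(Q[:,:2])))
    # top-down of rack
    m=(W[...,2]>2)&(W[...,2]<80)&(W[...,0]>400)&(W[...,0]<1000)&(W[...,1]>-250)&(W[...,1]<400)
    Q=W[m];C=p[m];im=np.zeros((600,650,3),np.uint8)
    i=((1000-Q[:,0])).astype(int).clip(0,599);j=(400-Q[:,1]).astype(int).clip(0,649)
    im[i,j]=C[:,::-1]; im=cv2.dilate(im,np.ones((3,3)));cv2.imwrite(f'pics/top_{n}.png',im)
E
python3 - <<'E'
import cv2,numpy as np
a=cv2.imread('pics/top_scene0.png');b=cv2.imread('pics/top_side0.png')
cv2.imwrite('pics/top.png',cv2.resize(np.hstack([a,b]),None,fx=.61,fy=.61))
E
```

```text
scene0 zhist [232 479 439 175 116 168 198 171 232  34  40 151   7]Traceback (most recent call last):
  File "<stdin>", line 7, in <module>
cv2.error: OpenCV(4.12.0) /io/opencv/modules/imgproc/src/convhull.cpp:143: error: (-215:Assertion failed) total >= 0 && (depth == CV_32F || depth == CV_32S) in function 'convexHull'

[ WARN:0@0.009] global loadsave.cpp:275 findDecoder imread_('pics/top_scene0.png'): can't open/read file: check file path/integrity
[ WARN:0@0.009] global loadsave.cpp:275 findDecoder imread_('pics/top_side0.png'): can't open/read file: check file path/integrity
Traceback (most recent call last):
cv2.error: OpenCV(4.12.0) :-1: error: (-5:Bad argument) in function 'resize'
> Overload resolution failed:
>  - src data type = object is not supported
>  - Expected Ptr<cv::UMat> for argument 'src'
```

```bash
cat > m.py <<'E'
from h import *
np.set_printoptions(precision=1,suppress=True)
ims=[]
def rect(Q): 
    Q=np.ascontiguousarray(Q[:,:2],dtype=np.float32); r=cv2.minAreaRect(Q); return r,cv2.boxPoints(r).round(0).tolist(),len(Q)
for n,box,tb,rb in(('scene0',(355,165,425,200),(150,215,320,325),(395,150,495,210)),('side0',(268,138,305,182),(320,212,480,355),(250,105,345,145))):
    D=np.load(n+'.npz');W=D['W'];p=D['p'].astype(int)
    sub=lambda b: W[b[1]:b[3],b[0]:b[2]].reshape(-1,3)
    P=sub(box);Q=P[(P[:,2]>31)&(P[:,2]<41)]; print(n,'chisel',rect(Q),np.median(Q[:,2]))
    P=sub(tb);Q=P[(P[:,2]>14)&(P[:,2]<26)]; print('tray',rect(Q))
    P=sub(rb);Q=P[(P[:,2]>47)&(P[:,2]<57)]; print('roof',rect(Q),np.median(Q[:,2]))
    cx,cy=np.nanmedian(sub(rb),0)[:2]
    m=(W[...,2]>3)&(W[...,2]<80)&(abs(W[...,0]-cx)<200)&(abs(W[...,1]-cy)<200)
    Q=W[m];C=p[m];im=np.zeros((400,400,3),np.uint8)
    i=(200-(Q[:,0]-cx)).astype(int);j=(200-(Q[:,1]-cy)).astype(int)
    im[i,j]=C[:,::-1]; ims.append(cv2.dilate(im,np.ones((3,3)))); print('center',cx,cy)
cv2.imwrite('pics/top.png',np.hstack(ims))
E
python3 m.py
```

```text
scene0 chisel (((497.7623596191406, 213.38388061523438), (166.38504028320312, 117.5410385131836), 89.11598205566406), [[438.0, 131.0], [555.0, 129.0], [558.0, 296.0], [440.0, 297.0]], 382) 35.850029520818055
tray (((465.648681640625, -298.9866943359375), (313.87835693359375, 156.9629669189453), 89.33150482177734), [[385.0, -455.0], [542.0, -457.0], [546.0, -143.0], [389.0, -141.0]], 1326)
roof (((575.606201171875, 317.59185791015625), (114.88392639160156, 254.4966583251953), 76.85857391357422), [[439.0, 291.0], [686.0, 233.0], [713.0, 345.0], [465.0, 402.0]], 1889) 52.413246467427484
center 566.1849730948475 316.78145035538284
side0 chisel (((480.71807861328125, 206.71554565429688), (160.77610778808594, 82.11560821533203), 78.63551330566406), [[425.0, 136.0], [505.0, 120.0], [537.0, 277.0], [456.0, 294.0]], 297) 35.373006241966095
tray (((464.60302734375, -298.33758544921875), (313.8095703125, 155.277099609375), 89.8910140991211), [[387.0, -455.0], [542.0, -455.0], [543.0, -142.0], [387.0, -141.0]], 1215)
roof (((573.513427734375, 316.9524841308594), (115.6103286743164, 251.1127471923828), 77.44864654541016), [[438.0, 288.0], [684.0, 233.0], [709.0, 346.0], [464.0, 401.0]], 1419) 51.8478507587605
center 595.649319565286 327.4473939214078
```

View pics/top.png

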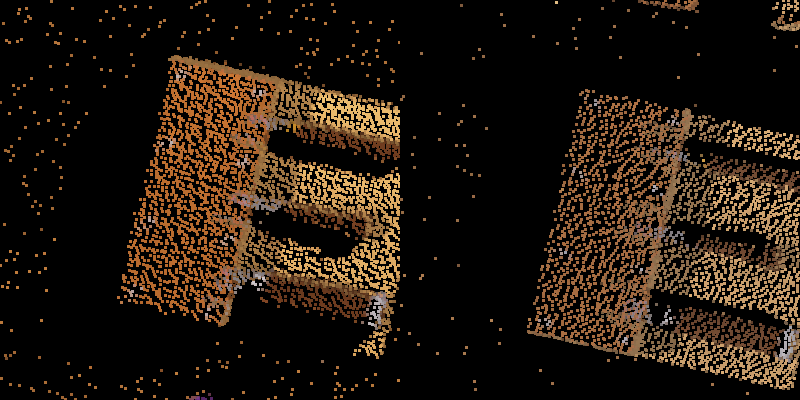

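```bash
cat > f.py <<'E'
from h import *
np.set_printoptions(precision=1,suppress=True)
a=np.array([np.cos(np.radians(77.2)),np.sin(np.radians(77.2))]);b=np.array([-a[1],a[0]]);c0=np.array([574.5,317.2])
allq=[]
for n in('scene0','side0'):
    D=np.load(n+'.npz');W=D['W'].reshape(-1,3);p=D['p'].reshape(-1,3).astype(int)
    d=W[:,:2]-c0;L=d@a;C=d@b
    m=(C>50)&(C<110)&(L<-58)&(L>-230)&(W[:,2]>32)&(W[:,2]<40)
    l,c,z=L[m],C[m],W[m,2]
    print(n,m.sum(),'L',np.percentile(l,[0,1,99,100]),'C',np.percentile(c,[1,5,50,95,99]),'z',np.median(z))
    for lo in range(-200,-55,20):
        k=(l>=lo)&(l<lo+20)
        if k.sum()>3: print(lo,k.sum(),np.percentile(c[k],[3,50,97]),np.median(p[m][k],0))
    q=np.stack([l,c],1).astype(np.float32); q=np.ascontiguousarray(q); print(cv2.minAreaRect(q))
    m=(abs(C)<130)&(L<-50)&(L>-230)&(W[:,2]>4)&(W[:,2]<12); print('apron',np.percentile(L[m],[.5,99.5]),np.percentile(C[m],[.5,99.5]),np.median(W[m,2]))
E
python3 f.py
```

```text
scene0 286 L [-206.3 -206.   -79.   -71.7] C [59.9 61.9 74.2 89.6 93. ] z 36.26680707977084
-200 45 [60.7 74.2 91.3] [116.  72.  51.]
-180 45 [61.9 73.8 88. ] [106.  56.  29.]
-160 46 [61.4 73.7 91.1] [105.5  57.   29.5]
-140 42 [63.  74.6 88.5] [104.  57.  29.]
-120 43 [62.  74.5 90.1] [104.  56.  30.]
-100 34 [60.8 71.7 91.7] [107.  59.  31.]
-80 5 [71.1 77.6 81.3] [182. 176. 180.]
((-138.99322509765625, 76.63627624511719), (36.30405807495117, 134.54736328125), 88.71263885498047)
apron [-214.8  -50.9] [-127.6  117.7] 8.506060619040113
side0 250 L [-209.2 -207.4  -76.1  -74.3] C [66.5 67.8 81.8 94.4 96. ] z 35.318463711001925
-200 37 [66.9 82.  95.4] [115.  90.  78.]
-180 42 [67.7 81.  94.9] [110.   72.5  49. ]
-160 41 [66.9 81.5 93.7] [111.  73.  49.]
-140 36 [67.6 81.9 94.9] [111.   73.5  49. ]
-120 36 [68.6 81.5 95. ] [107.5  71.   49. ]
-100 26 [68.7 82.7 93.8] [113.5  73.   47.5]
-80 4 [77.3 82.1 86.3] [156.5 149.5 153.5]
((-141.73226928710938, 81.3287124633789), (135.0105743408203, 32.23771286010742), 0.9219887852668762)
apron [-215.4  -51.3] [-122.8  125.1] 7.698060926143057
```

Emit:
carry_out(
  plan=[0,0,0,1,0,0,0,0,1,0,0,0,0,1,0,0,0,0,1,0,0,0,0,1,0,0,0,0,1,0,0,0,0,1,0,0,0,0,1,0],
  newtons=60,
)

```text
t: 1.1
tcp_pos: [202.9, 617.3, 404.1]
orientation: [1.532, 2.743, -0.002]
wrist_force: [-0.6, 0.8, 1.2]
finger_gap: 85.6
gripper_force: 0.0
```

Emit:
carry_out(
  plan=[0,0,0,1,0,0,0,0,1,0,0,0,0,1,0,0,0,0,1,0,0,0,0,1,0,0,0,0,1,0,0,0,0,1,0,0,0,0,1,0],
)

```text
t: 2.1
tcp_pos: [203.0, 617.3, 404.1]
orientation: [2.377, 2.053, -0.001]
wrist_force: [-0.1, 0.0, -1.1]
finger_gap: 85.4
gripper_force: 0.0
```

```bash
cat > g.py <<'E'
from h import *
import sys
np.set_printoptions(precision=2,suppress=True)
def go(t,yaw):
    s=robot.get_state();Rm=R.from_rotvec(s['orientation']).as_matrix();y=Rm[:,1]
    dy=(np.degrees(np.arctan2(y[1],y[0]))-yaw+180)%360-180
    print('t',s['t'],s['tcp_pos'],'q',s['qpos'],'gap',s['finger_gap'],s['gripper_force'],s['wrist_force'])
    print('R cols',Rm.tolist()); print('shift units',Rm.T@(np.array(t)-s['tcp_pos'])/30,'twist units',dy/5)
if len(sys.argv)>4: go([float(v) for v in sys.argv[1:4]],float(sys.argv[4]))
E
python3 g.py 474.2 232.3 290 -12.8
```

```text
t 2.1 [202.98 617.32 404.11] q [-1.54  0.41  0.31  1.54 -0.13  1.21 -1.36] gap 85.4497845187533 0.0 [-0.15  0.01 -1.1 ]
R cols [[0.14550407659141718, 0.9893576185290708, -0.00025759224556585656], [0.989357059640802, -0.14550426945940587, -0.001056460123091094], [-0.0010826976429618013, -0.00010113145199328261, -0.9999994087689471]]
shift units [-11.38  10.81   3.81] twist units 0.8867037113774586
```

Emit:
carry_out(
  plan=[0,0,0,0.9,0,-0.8,0.9,0,0,60,-0.8,0.9,0,0,60,-0.8,0.9,0,0,60,-0.8,0.9,0,0,60,-0.8,0.9,0,0,60,-0.8,0.9,0,0,60,-0.8,0.9,0,0,60],
)

```text
t: 3.1
tcp_pos: [351.0, 410.9, 404.4]
orientation: [2.453, 1.962, -0.001]
wrist_force: [0.9, 0.3, -0.7]
finger_gap: 65.6
gripper_force: 0.0
```

Emit:
carry_out(
  plan=[-0.8,0.9,0.4,0,60,-0.8,0.9,0.5,0,60,-0.8,0.9,0.5,0,60,-0.8,0.9,0.5,0,60,-0.8,0.9,0.5,0,60,-0.8,0.9,0.5,0,60,0,0,0,0,60,0,0,0,0,60],
)

```text
t: 4.1
tcp_pos: [476.6, 236.5, 317.6]
orientation: [-2.453, -1.962, 0.0]
wrist_force: [-0.2, -0.4, 0.4]
finger_gap: 65.2
gripper_force: 0.0
```

```bash
python3 g.py 474.2 232.3 186 -12.8; python3 -c "
from h import *
look('wrist','w1')"
```

```text
t 4.1 [476.55 236.5  317.6 ] q [-0.98  0.31  0.52  1.93 -0.19  0.95 -0.58] gap 65.22685037586868 0.0 [-0.17 -0.44  0.36]
R cols [[0.21956222840126627, 0.9755983130584727, -0.0005995139137703185], [0.9755984507540687, -0.21956198673394656, 0.00044369776120420666], [0.0003012403213565899, -0.0006823041146664796, -0.9999997218576432]]
shift units [-0.16 -0.04  4.39] twist units 0.02333786389219199
```

View pics/w1.png

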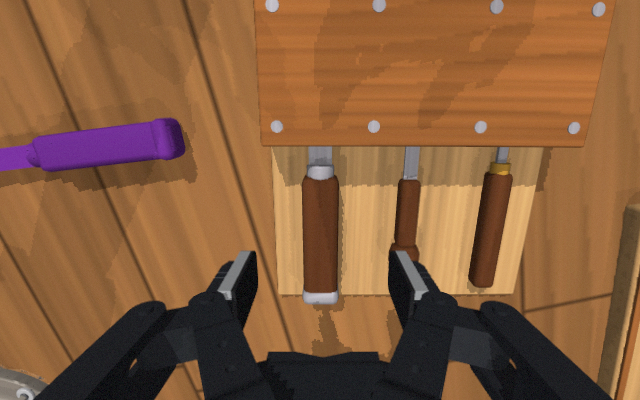

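The wrist view shows the chisel handle vertical at column 320 (rows 173–302), midway between the fingertips at about (240,255) and (400,255). I'll measure it precisely from this view.

Run:
```python
from h import *
np.set_printoptions(precision=1,suppress=True)
W=np.load('w1.npz')['W'][165:312,295:350].reshape(-1,3)
Q=W[(W[:,2]>31)&(W[:,2]<41)]; r=cv2.minAreaRect(np.ascontiguousarray(Q[:,:2],dtype=np.float32))
print(r,cv2.boxPoints(r),np.median(Q[:,2]))
```

```text
((465.6546936035156, 202.41651916503906), (132.14820861816406, 34.62136459350586), 78.1209945678711) [[435.1 141.3]
 [469.  134.2]
 [496.2 263.5]
 [462.3 270.6]] 35.60932198144411
```

Emit:
carry_out(
  plan=[-0.2,-0.1,0,0,60,0,0,1,0,60,0,0,1,0,60,0,0,0.8,0,60,0,0,0.6,0,60,0,0,0.5,0,60,0,0,0.5,0,60,0,0,0,0,60],
)

```text
t: 5.15
tcp_pos: [472.2, 230.6, 184.8]
orientation: [-2.453, -1.962, 0.003]
wrist_force: [1.2, -0.2, -0.1]
finger_gap: 65.7
gripper_force: 0.0
```

```bash
python3 g.py 473 231.5 186 -12.8
```

```text
t 5.15 [472.23 230.6  184.77] q [-0.89  0.5   0.44  2.03 -0.33  0.68 -0.46] gap 65.6948446333577 0.0 [ 1.16 -0.19 -0.05]
R cols [[0.21984703472188258, 0.9755329301686932, -0.0016683765998955489], [0.9755334489053882, -0.2198488418818947, -0.000988326842879902], [-0.001330936044308894, -0.0014102764528259632, -0.999998119863019]]
shift units [ 0.03  0.02 -0.04] twist units 0.01996645003917479
```

Close, lightly lifted afterwards by 2 mm.

Emit:
carry_out(
  plan=[0,0,0,0,255,0,0,0,0,255,0,0,0,0,255,0,0,0,0,255,0,0,0,0,255],
)

```text
t: 5.78
tcp_pos: [473.2, 230.9, 186.6]
orientation: [2.454, 1.962, 0.003]
wrist_force: [-0.5, -0.3, 6.1]
finger_gap: 30.7
gripper_force: 60.4
```

Emit:
carry_out(
  plan=[0,0,-0.1,0,255,-0.5,0,0,0,255,-0.5,0,0,0,255,-0.6,0,0,0,255,-0.6,0,0,0,255,-0.6,0,0,0,255,-0.6,0,0,0,255,0,0,0,0,255],
)

```text
t: 6.78
tcp_pos: [449.8, 129.4, 188.7]
orientation: [-2.457, -1.958, 0.001]
wrist_force: [0.1, 0.1, -2.1]
finger_gap: 30.9
gripper_force: 59.6
```

```bash
python3 g.py 465 -298.6 250 0; python3 -c "
from h import *
look('scene','s2')"
```

```text
t 6.775 [449.78 129.37 188.69] q [-0.76  0.42  0.46  2.16 -0.31  0.63 -0.3 ] gap 30.8886980795356 59.563302397727966 [ 0.12  0.11 -2.08]
R cols [[0.22296377156676, 0.9748264951447251, -0.00067892015528189], [0.9748266043022588, -0.22296404425373867, -0.0003556888308358106], [-0.0004981096798728248, -0.0005825237063384834, -0.9999997062763961]]
shift units [-13.79   3.67  -2.04] twist units -2.5766375381975477
```

View pics/s2.png

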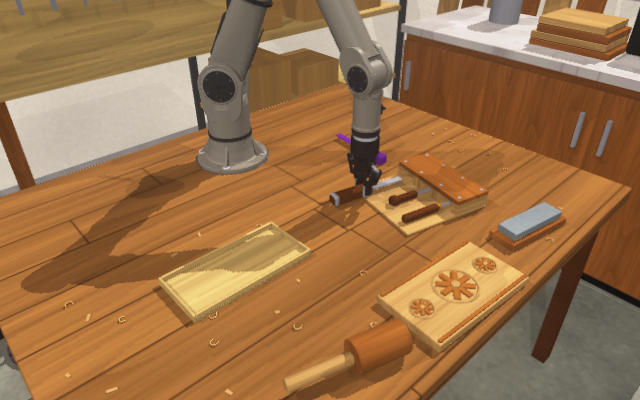

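The chisel is drawn out: hoop at (335,198), blade tip at (400,180), in front of the rack; the other tools look undisturbed. I'll back off a bit more, then lift and turn.

Emit:
carry_out(
  plan=[-1,0,0,0,255,-0.6,0.4,-0.6,0,255,-0.6,0.5,-0.8,0,255,-0.6,0.5,-0.8,0,255,-0.6,0.5,0,-0.9,255,-0.6,0.5,0,-0.9,255,-0.6,0.3,0,-0.8,255,0,0,0,0,255],
)

```text
t: 7.82
tcp_pos: [504.2, -20.0, 254.9]
orientation: [2.218, 2.224, 0.001]
wrist_force: [-0.3, -0.9, -2.1]
finger_gap: 31.0
gripper_force: 59.8
```

```bash
python3 g.py 465 -312.6 230 0
```

```text
t 7.825 [504.18 -19.98 254.88] q [-0.46  0.35  0.5   2.04 -0.23  0.8   0.18] gap 31.022736764287455 59.79676902294159 [-0.26 -0.91 -2.09]
R cols [[-0.0025298039018192735, 0.9999961659897143, 0.001126098614954032], [0.9999967644056593, 0.002530102838731739, -0.0002641170918747131], [-0.0002669652245494533, 0.0011254268069061644, -0.999999331071812]]
shift units [-9.75 -1.33  0.83] twist units 0.028992892172362873
```

Emit:
carry_out(
  plan=[-0.8,-0.1,0,0,255,-0.9,-0.1,0,0,255,-0.9,-0.1,0,0,255,-0.9,-0.2,0,0,255,-0.9,-0.2,0,0,255,-0.9,-0.2,0,0,255,-0.9,-0.2,0,0,255,-0.9,-0.1,0,0,255],
)

```text
t: 8.82
tcp_pos: [468.9, -231.4, 254.5]
orientation: [-2.214, -2.227, -0.001]
wrist_force: [0.8, 1.1, -1.9]
finger_gap: 31.1
gripper_force: 59.8
```

Emit:
carry_out(
  plan=[-0.9,-0.1,0,0,255,-0.9,0,0,0,255,-0.6,0,0,0,255,-0.2,0,0.2,0,255,0,0,0.3,0,255,0,0,0.3,0,255,0,0,0,0,255,0,0,0,0,255],
)

```text
t: 9.82
tcp_pos: [466.1, -310.2, 230.6]
orientation: [-2.215, -2.228, -0.0]
wrist_force: [-0.1, 0.7, -1.3]
finger_gap: 30.8
gripper_force: 59.8
```

```bash
python3 g.py 465 -312.6 184.5 0;  python3 -c "
from h import *
look('side','s3')"
```

```text
t 9.825 [ 466.15 -310.17  230.63] q [ 0.1   0.49  0.52  1.93 -0.33  0.81  0.81] gap 30.84072020831546 59.799145460128784 [-0.09  0.7  -1.34]
R cols [[-0.005685673789585419, 0.9999838353296993, 4.6828022411831674e-05], [0.9999838052032735, 0.005685661903617947, 0.0002501597485273543], [0.0002498894564744481, 4.8249590766938886e-05, -0.9999999676136179]]
shift units [-0.08 -0.04  1.54] twist units 0.06515323727426221
```

View pics/s3.png

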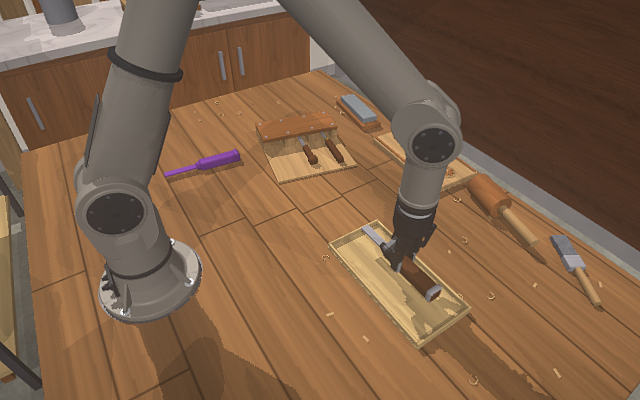

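The side view shows the chisel level above the tray, blade tip at (370,230), hoop at (434,292), inside the walls. Lowering.

Emit:
carry_out(
  plan=[0,0,0.5,0,255,0,0,0.4,0,255,0,0,0.3,0,255,0,0,0.2,0,255,0,0,0,0,255,0,0,0,0,255],
)

```text
t: 10.62
tcp_pos: [466.1, -310.7, 188.9]
orientation: [2.215, 2.227, 0.0]
wrist_force: [0.4, -0.1, -1.7]
finger_gap: 30.6
gripper_force: 59.8
```

Emit:
carry_out(
  plan=[0,0,0.1,0,255,0,0,0.03,0,255,0,0,0,0,255,0,0,0,0,255],
)

```text
t: 11.12
tcp_pos: [466.0, -310.5, 184.8]
orientation: [2.216, 2.227, 0.0]
wrist_force: [-0.3, 0.2, -2.4]
finger_gap: 30.8
gripper_force: 59.8
```

Emit:
carry_out(
  plan=[0,0,0.04,0,255,0,0,0,0,255,0,0,0,0,255],
)

```text
t: 11.5
tcp_pos: [466.0, -310.7, 184.6]
orientation: [-2.216, -2.227, -0.001]
wrist_force: [-1.6, 1.4, 5.5]
finger_gap: 30.7
gripper_force: 60.9
```

Contact with the floor (+6 N). Release gently, then rise.

Emit:
carry_out(
  plan=[0,0,0,0,140,0,0,0,0,110,0,0,0,0,80,0,0,0,0,60,0,0,0,0,60],
)

```text
t: 12.12
tcp_pos: [466.0, -310.5, 183.5]
orientation: [-2.216, -2.227, -0.0]
wrist_force: [-1.0, -0.1, -0.3]
finger_gap: 65.6
gripper_force: 0.0
```

Emit:
carry_out(
  plan=[0,0,-0.3,0,60,0,0,-0.6,0,60,0,0,-1,0,60,0,0,-1,0,60,0,0,-1,0,60,0,0,-1,0,60,0,0,0,0,60,0,0,0,0,60],
)

```text
t: 13.12
tcp_pos: [465.7, -310.3, 330.7]
orientation: [-2.216, -2.227, -0.001]
wrist_force: [0.3, 0.6, -0.5]
finger_gap: 65.3
gripper_force: 0.0
```

Run:
```python
from h import *
p,W,c=look('wrist','w4')
m=(W[...,2]>26)&(W[...,2]<40)&(abs(W[...,0]-465)<65)&(abs(W[...,1]+298)<145)
Q=W[m];r=cv2.minAreaRect(np.ascontiguousarray(Q[:,:2],dtype=np.float32));print(r,cv2.boxPoints(r),np.median(Q[:,2]),robot.get_state()['wrist_force'])
```

```text
((467.838134765625, -340.02227783203125), (131.9469451904297, 34.249656677246094), 89.39900207519531) [[ 450.02222 -405.8125 ]
 [ 484.27002 -406.17175]
 [ 485.65405 -274.23206]
 [ 451.40625 -273.8728 ]] 33.60136507003915 [-0.5418809   0.45290908  0.13433806]
```

View pics/w4.png

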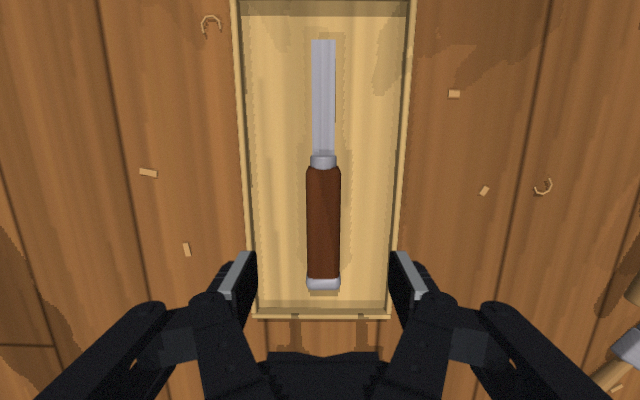

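The chisel lies flat in the tray, hoop at (323,283) and blade tip at (323,42). Its mid-point is about 8 mm from centre lengthwise, and the gripper is clear.

```bash
python3 -c "
from rig import robot
print(robot.finish_job())"
```

```text
the job is handed in; nothing more can be done
None
```

The mallet chisel lies flat and lengthwise in the tray, about 8 mm off centre lengthwise and 3 mm crosswise; the other two tools looked undisturbed in the pictures, the gripper is clear, and the job was handed in after about 13 s (no verdict was returned).

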